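Close the colour jar and lean the heat shield in front of it

ROBOT

A 6-joint arm with a two-finger parallel gripper is mounted at the origin on the work surface. World frame = base frame: x ahead of the robot, y to its left, z up, the work surface at z = 0. Lengths are in m, angles in degrees, forces in N, time in s.
With the tool pointing down it reaches from about 0.275 to 0.85 m from the base axis. Payload 19 kg.
Tool frame: the origin (TCP) lies at the very end of the fingers, on their centre line; the grasp point (between the pads) lies behind it (arm.grip_depth is the z of the grasp point in the tool frame, in m); z points along the fingers, y is the line along which they close (so a half turn about z gives the same grasp; the last joint's range is limited). The gripper opens to 85 mm and grips with 20 to 120 N. Pads are 22 mm wide; open, the fingers measure 114 mm over their backs; the gripper's body (76 mm by 85 mm) begins 54 mm behind the grasp point. The pads swing forward as they close: fully open they stand 13 mm farther back than shut.
Start: joints at [56.551, 8.623, 82.357, -0, 89.026, -7.678], TCP at [0.25, 0.518, 0.231] pointing down, gripper open.
Joint ranges: [-160.23, 160.23], [-39.13, 120.54], [6.94, 153.29], [-79.49, 259.48], [9.18, 160.14], [-161.06, 161.06]. Speed limits (degrees/s): [108.29, 108.29, 127.2, 172.46, 172.46, 172.46].

INTERFACE

Orientations are given as [roll, pitch, yaw] about the fixed x, y, z axes, in that order (R = Rz(yaw) Ry(pitch) Rx(roll)).
In Python, from bench import status, vision, order, arm gives the robot as it stands.
- The arm moves only by the tool play_rows, never from a script. Its argument "steps" is a list that holds one entry, the list of rows, each a list of 7 numbers: the shift along the tool's x, y, z in cm, then the turn, a rotation vector about the tool's x, y, z in rad, then the finger opening in cm, from 0 to 8.54. A call has 1 to 10 rows; each row shifts and turns the commanded pose from where the row before left it, along the tool's axes as they then stand; what a row does not reach is not made up. A row lasts 1/10 s, in which the tool goes at most 50 mm and 8.59 degrees, less where a joint would pass 70% of its speed; a pose out of reach is approached as far as the arm can. A call is refused whole if a number of a shift passes 5 or a number of a turn 0.15, either way. A call with a gripper value outside its range is refused whole. The fingers move at their own pace and stop on an object; "newtons" is the grip in N (left out, the last holds). Time passes only in rows, so rows that do not move let the fingers close. It gives the time, the measured TCP pose, the force, the opening and the grip force at its end, in the units of the state.
- status.get_state(): the state, without advancing time (a new reading comes with each control period).
- vision.grab_frame(name): name is "side" or "top" or "wrist"; returns a dict with "image" (384x512x3 uint8, red, green, blue), "z_map" (384x512 float32, m along the optical axis (not along the pixel's ray), 0 where there is no reading), "K" (3x3 intrinsics, pixels), "rvec" (rotation vector, rad) and "tvec" (3), from world to camera coordinates, as OpenCV has them. Camera axes: x right, y down, z forward; pixel columns grow to the right and rows downward; lengths in m; the calibration is good to about 2 mm. A picture is of the moment at which its call begins.
- order.close_job(): hands the job in; it is judged then, once.
The state is a dict: "clock": time; "joint_positions": joint angles; "qd": joint speeds; "joint_efforts": joint torques, N m; "tcp_pos": TCP position; "eef_rot": TCP orientation; "wrist_force": force on the tool from outside, world axes, zero at the start; "ft_torque": the same for the moment, N m; "finger_gap": finger opening in m; "finger_force": force on a finger pad.
Only numpy, scipy, OpenCV 4.12 (cv2) and the standard library are available. Lean on these libraries where they do the work, as an engineer would, in place of code of your own. Each camera call takes 0.05 s, during which the arm holds its last target. There are 200 camera calls.

TASK

A hot piece is about to come to this glassblower's bench, so protect the amber jar of colour chips: first screw its black cap fully shut (clockwise), then take the copper heat shield out of the upright rack and lean it gently on the blue guard frame, standing on the bench with its lower edge up against the toe rail, its orange band at the top, and its upper part resting back on the crossbar. Set it squarely, midway between the frame's two side strips, do not let it fall into place, leave the other things where they are and let go of everything.

Things in the scene. Friction and masses are not known exactly. Their poses are not given: they have to be found in the camera images.
- cap (a joint): Angle (rad) of the captive black screw cap on the amber jar: 0 is fully shut (hard stop), growing anticlockwise from above, at most 1.6. Starts 0.8 to 1.35 open; stays where left (friction 0.06 N m); does not rise. An orange tab at its foot, and an orange line on top pointing the same way, stand over the white block on the jar's neck (along the jar's -x) when shut.
- cap_grip (a point): On the cap's vertical axis, 108 mm above the bench: the height to grip. The cap is a black cylinder 48 mm across; its plain side runs from 85 mm up to its top at 121 mm above the bench; below that a flange 60 mm across and the tab reach out.
- jar: The amber glass jar, 72 mm across, in a dark steel holder (96 x 96 mm foot) bolted to the bench, so it cannot move. Origin: centre of its underside, on the bench, on the cap's axis. It stands about 90 mm on the -x side of the guard's crossbar.
- shield: The heat shield: a flat copper-faced slab 10 mm thick (its x), 140 mm wide (its y), 200 mm tall (its z), 0.2 to 0.42 kg, with an orange band 30 mm high along its top edge. Origin: centre of its lower edge face. It starts upright in one of the rack's two slots; both faces are alike. A loose thing.
- shield_top (a point): Centre of the shield's top edge, 200 mm above its origin.
- rack: Dark steel rack fixed to the bench, base 150 (x) x 190 (y) x 8 mm, origin at its underside's centre. Two upright slots along y, at x = -35 and +35 mm: floors 8 mm above the bench, side plates up to 48 mm above it with a 15 mm gap between, end blocks 33 mm high leaving 156 mm along y. The shield is in one slot, the wooden board in the other.
- guard: Blue guard frame fixed to the bench. Origin: on the bench, mid-length of the toe rail's inner face. The toe rail, 14 mm high, lies along y from x = 0 to +12 mm. Side strips 20 mm wide, 8 mm high lie along x at y = +/-105 mm, leaving 190 mm of bare bench between. The shield's foot goes on the -x side of the rail; it leans back to -x at 28 degrees from vertical, its y along the guard's y.
- crossbar (a point): Middle of the guard's crossbar axis: an aluminium bar 12 mm in diameter along the guard's y, at x = -72.8 mm in the guard's frame and 107.6 mm above the bench, on two posts 14 mm square and 112 mm tall at y = +/-105 mm. The shield's face rests on the bar's +x side.
- board: Wooden paddle board, 10 x 120 x 140 mm tall, upright in the rack's other slot. Loose; leave it. Origin: centre of its lower edge face.
- green_jar: Green jar with a steel cap, 60 mm across, 85 mm tall, loose; leave it. Origin: centre of the underside.
- blue_jar: Blue jar with a white cap, 60 mm across, 75 mm tall, loose; leave it. Origin: centre of the underside.
- block_mould: Dark wooden cup-shaped block, 72 mm across and 45 mm tall, with a light wooden handle reaching 139 mm out along its x; loose; leave it. Origin: centre of the cup's underside.
- paddle: Black flat paddle 160 x 70 x 16 mm with a light wooden handle reaching 170 mm out along its x; loose; leave it. Origin: centre of the black part's underside.
- tweezers: Steel tweezers lying flat, about 165 mm long along x, 36 mm wide, 10 mm high; leave them. Origin: near the middle, on the bench.
- bowl: Small steel bowl, 80 mm across, 35 mm tall; leave it. Origin: centre of the underside.

How it is judged:
By the outcome, as a careful person would: the job done as asked, in the order asked, and still so for the second after the job is handed in, with the robot touching nothing.
It also fails if it takes over 54 s, if anything falls off the work surface, if the arm or the gripper's body presses on something with over 40 N, if the wrist force passes 120 N, or if a joint passes its speed limit or range.

## Working session

There is one attempt and no reset: what is moved stays moved. The work goes in short steps, Python scripts to look and compute and a tool call to move; the robot and the scene stay as the last step left them, time stands still between calls to the robot, and variables do not carry over. Pictures are saved under pics/ and viewed, at most 10 in all, crops included, and the job is handed in when it is done.

Besides the shell and the picture viewer there is one more tool, called after "Call:" as a command line: name --argument value ..., lists and objects as JSON in quotes. play_rows: Moves the arm, as the interface text tells. Its arguments: {"type":"object","properties":{"steps":{"type":"array","items":{"type":"array","items":{"type":"array","items":{"type":"number"}}}},"newtons":{"type":"number"}},"required":["steps"]}

```bash
ls; mkdir -p pics; python3 - <<'E'
from bench import status, vision, order, arm
import cv2,numpy as np
print(status.get_state()); print([a for a in dir(arm) if a[0]!='_'], arm.grip_depth)
for n in ["top","side"]:
    f=vision.grab_frame(n); np.savez(f"pics/{n}0.npz",**f)
    cv2.imwrite(f"pics/{n}0.png",cv2.resize(f["image"][:,:,::-1],(800,600)))
    R=cv2.Rodrigues(f["rvec"])[0]; print(n,f["K"].tolist(),(-R.T@f["tvec"].ravel()),R.tolist(), (f["z_map"]>0).mean())
E
```

```text
pics
{'clock': 0.0, 'joint_positions': array([ 5.65515354e+01,  8.64896412e+00,  8.23915718e+01,  1.17389287e-03,
        8.90265483e+01, -7.67688105e+00]), 'qd': array([-0.01087456, -0.02287673,  0.02705599, -0.00920145, -0.01768292,
       -0.07558827]), 'joint_efforts': array([-1.39626234e-03, -7.13042307e+01, -5.70863557e+01, -2.31640824e-04,
        8.83532048e-03, -1.79631508e-05]), 'tcp_pos': array([0.24987222, 0.51760223, 0.23070767]), 'eef_rot': array([-1.79933674e+02, -1.01247091e-02,  1.54228390e+02]), 'wrist_force': array([-0.09211601, -0.03593411, -0.4683176 ]), 'ft_torque': array([-0.04132312,  0.04140269, -0.02873117]), 'finger_force': 0.0, 'finger_gap': 0.08546871997728037}
['MotionError', 'grip_depth'] -0.0187
top [[367.887373905604, 0.0, 251.1921509220077], [0.0, 367.887373905604, 194.73440160146757], [0.0, 0.0, 1.0]] [0.53546088 0.00932415 1.18198113] [[0.0070892335384135086, -0.99997412553577, -0.0012210760868888205], [-0.998416222828353, -0.007010026323378216, -0.055820296703889744], [0.05581029260810744, 0.0016148652939749764, -0.9984400850572256]] 0.9959767659505209
side [[402.35936005463003, 0.0, 261.11821961408697], [0.0, 402.35936005463003, 194.12099104119676], [0.0, 0.0, 1.0]] [0.52748215 0.80250874 0.79564104] [[-0.9940847801367217, -0.108599875121871, -0.0012316752979533371], [-0.06740854547391625, 0.625846530509878, -0.7770278040365346], [0.08515596219652813, -0.772348488295447, -0.6294650703018565]] 0.9961649576822916
```

View pics/top0.png

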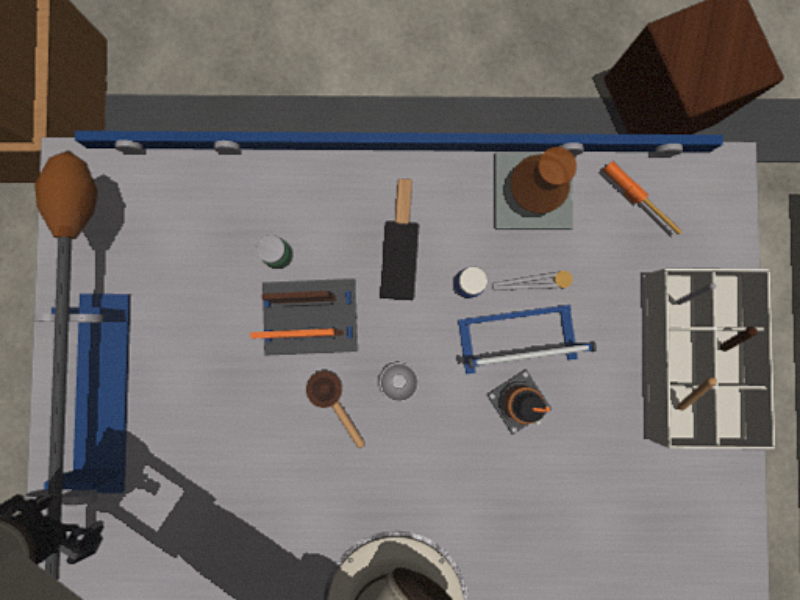

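View pics/side0.png

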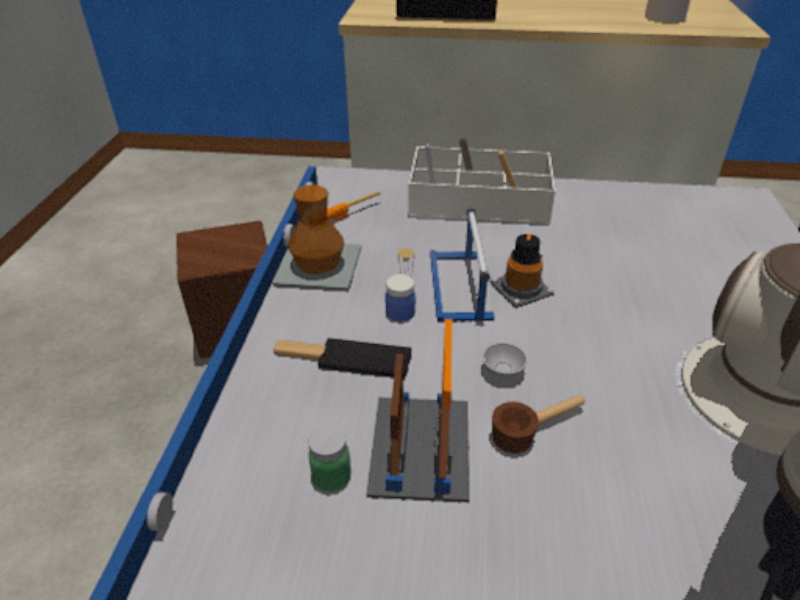

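The top view has the guard at about (465–595, 305–370) and the amber jar's cap at (526, 405) with its line pointing right. The shield's orange top edge runs from (252, 334) to (340, 332). The side view confirms the shield is in the near slot. Next I'll measure these.

```bash
cat > h.py <<'E'
import cv2,numpy as np
def load(n): return dict(np.load(f"pics/{n}.npz"))
def grab(n,save):
    from bench import vision
    f=vision.grab_frame(n); np.savez(f"pics/{save}.npz",**f); return f
def world(f):
    "world xyz for each pixel from depth"
    K=f["K"];R=cv2.Rodrigues(f["rvec"])[0];z=f["z_map"].astype(float)
    v,u=np.mgrid[:z.shape[0],:z.shape[1]]
    c=np.stack([(u-K[0,2])/K[0,0]*z,(v-K[1,2])/K[1,1]*z,z],-1)
    return (c-f["tvec"].ravel())@R
def ray(f,uv,h):
    "pixels cast onto plane z=h"
    uv=np.atleast_2d(np.asarray(uv,float));K=f["K"];R=cv2.Rodrigues(f["rvec"])[0]
    d=np.c_[(uv[:,0]-K[0,2])/K[0,0],(uv[:,1]-K[1,2])/K[1,1],np.ones(len(uv))]@R
    o=-R.T@f["tvec"].ravel(); return o+d*((h-o[2])/d[:,2])[:,None]
def hsv(f): return cv2.cvtColor(f["image"],cv2.COLOR_RGB2HSV)
def pix(m):
    v,u=np.nonzero(m); return np.c_[u,v]
def rect(p): 
    (c,s,a)=cv2.minAreaRect(p[:,:2].astype(np.float32)*1000); return np.round(c,1),np.round(s,1),round(a,2)
E
python3 - <<'E'
from h import *
f=load("top0");W=world(f);H=hsv(f)
u,v=np.meshgrid(np.arange(512),np.arange(384))
bench=W[200:215,200:225].reshape(-1,3);print("bench z",bench[:,2].mean(),bench[:,2].std())
box=lambda a,b,c,d:(u>a*.64)&(u<b*.64)&(v>c*.64)&(v<d*.64)
org=(H[...,0]<18)&(H[...,1]>180)&(H[...,2]>150)
m=org&box(240,350,320,345);p=W[m];print("shield n",m.sum(),"z",np.percentile(p[:,2],[5,50,95]),rect(ray(f,pix(m),.208)))
blue=(H[...,0]>100)&(H[...,0]<125)&(H[...,1]>120)
m=blue&box(455,600,300,375)
p=W[m];print("guard blue n",len(p),np.percentile(p[:,2],[5,50,95]))
lo=m&(W[...,2]<.03); q=ray(f,pix(lo),.008);print("low blue",rect(q))
bar=box(470,590,335,365)&(W[...,2]>.09)&(W[...,2]<.125);p=ray(f,pix(bar),.1076);print("bar",bar.sum(),rect(p))
vx,vy,x0,y0=cv2.fitLine(p[:,:2].astype(np.float32),cv2.DIST_HUBER,0,.001,.001).ravel();print("barline",np.degrees(np.arctan2(vy,vx)),x0,y0,p[:,1].min(),p[:,1].max())
blk=(H[...,2]<60)&box(500,555,385,430)&(W[...,2]>.11);p=ray(f,pix(blk),.121);print("cap",blk.sum(),cv2.minEnclosingCircle(p[:,:2].astype(np.float32)*1000))
m=box(500,560,385,430)&org&(W[...,2]>.09);p=W[m];print("tab",m.sum(),np.round(ray(f,pix(m),.121)*1000,0).tolist(),np.round(p[:,2]*1000).tolist())
for n,(a,b,c,d) in {"top":(440,620,290,450)}.items():
    cv2.imwrite("pics/crop1.png",cv2.resize(f["image"][int(c*.64):int(d*.64),int(a*.64):int(b*.64),::-1],(720,640),interpolation=cv2.INTER_CUBIC)[:600])
g=load("side0");i=g["image"][140:200,260:370,::-1];cv2.imwrite("pics/crop2.png",cv2.resize(i,(770,420),interpolation=cv2.INTER_CUBIC))
E
```

```text
bench z 0.051251400713737835 0.09402623724364009
shield n 168 z [0.2051143  0.20853992 0.21173053] (array([540.2, 180.4]), array([  9.3, 137.6]), 2.69)
guard blue n 520 [0.00362729 0.00997358 0.06984775]
low blue (array([ 532.8, -243.2]), array([108.8, 228.7]), 8.13)
bar 331 (array([ 505.4, -245.3]), array([ 14.7, 225.1]), 7.84)
barline -81.94498 0.5046193 -0.24588801 -0.3559108209121866 -0.1345450290073517
cap 202 ((416.64727783203125, -228.48440551757812), 42.573081970214844)
tab 10 [[407.0, -250.0, 121.0], [407.0, -253.0, 121.0], [407.0, -270.0, 121.0], [404.0, -250.0, 121.0], [404.0, -253.0, 121.0], [404.0, -256.0, 121.0], [404.0, -258.0, 121.0], [404.0, -261.0, 121.0], [404.0, -264.0, 121.0], [404.0, -267.0, 121.0]] [121.0, 121.0, 119.0, 119.0, 119.0, 120.0, 121.0, 121.0, 124.0, 120.0]
```

View pics/crop1.png

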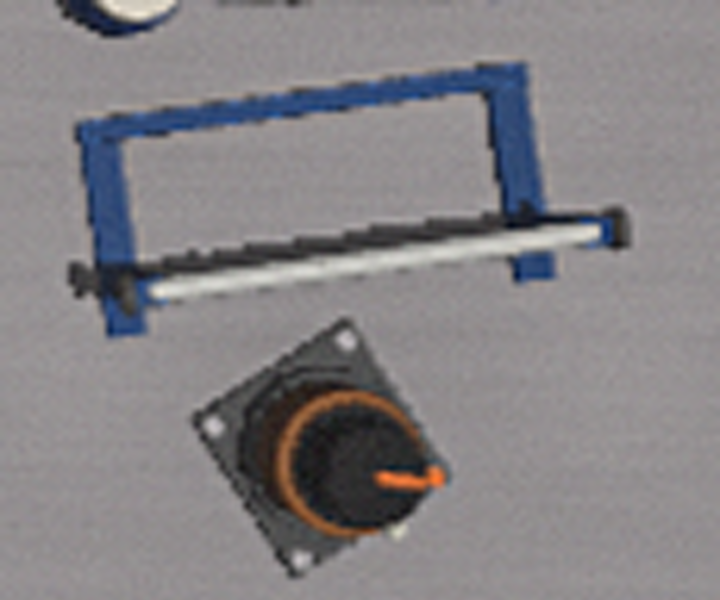

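The crop shows the white block at (400, 530) on the neck and the cap line at (375–440, 477). Shutting the cap therefore takes roughly 0.8–0.9 rad clockwise.

```bash
python3 - <<'E'
from h import *
f=load("top0");W=world(f);H=hsv(f);Z=W[...,2]
u,v=np.meshgrid(np.arange(512),np.arange(384))
box=lambda a,b,c,d:(u>a*.64)&(u<b*.64)&(v>c*.64)&(v<d*.64)
m=box(490,560,380,440)&(Z>.114)&(Z<.13);p=ray(f,pix(m),.121)
c,r=cv2.minEnclosingCircle(p[:,:2].astype(np.float32)*1000);print("cap",m.sum(),c,r,p.mean(0))
g=load("side0");Wg=world(g);Hg=hsv(g)
q=Wg[(np.hypot(Wg[...,0]-.41,Wg[...,1]+.235)<.04)&(Wg[...,2]>.118)&(Wg[...,2]<.126)];print("cap side",len(q),q.mean(0))
q=W[box(480,560,365,440)&(Z>.001)&(Z<.02)&(H[...,2]<110)&(H[...,1]<60)];print("foot",len(q),rect(q),np.median(q[:,2]))
# low blue pts in guard frame, yaw 8 about barline
for n,ff,WW,HH in (("top",f,W,H),("side",g,Wg,Hg)):
    b=(HH[...,0]>100)&(HH[...,0]<125)&(HH[...,1]>120)&(WW[...,0]>.4)&(WW[...,0]<.65)&(WW[...,1]<-.1)&(WW[...,1]>-.4)&(WW[...,2]<.03)
    p=ray(ff,pix(b),.009)
    for yaw in (7.,8.,9.):
        a=np.radians(yaw);G=(p[:,:2]-[.53,-.245])@np.array([[np.cos(a),-np.sin(a)],[np.sin(a),np.cos(a)]])
        rail=G[np.abs(G[:,1])<.085]; rail=rail[rail[:,0]>.02]
        L=G[(G[:,1]>.088)&(G[:,0]<.03)];Rr=G[(G[:,1]<-.088)&(G[:,0]<.03)]
        vx,vy,x0,y0=cv2.fitLine(rail.astype(np.float32),cv2.DIST_HUBER,0,.001,.001).ravel()
        print(n,yaw,len(rail),"rail x",rail[:,0].mean(),"tilt",np.degrees(np.arctan(vx/vy)),"strips",L[:,1].mean(),Rr[:,1].mean(),len(L),len(Rr),np.percentile(G[:,1],[1,99]))
    m=(np.abs(WW[...,2]-.113)<.006)&(WW[...,0]>.46)&(WW[...,0]<.55)&(WW[...,1]<-.15)&(WW[...,1]>-.34);q=WW[m]
    if len(q): 
        vx,vy,x0,y0=cv2.fitLine(q[:,:2].astype(np.float32),cv2.DIST_HUBER,0,.001,.001).ravel();print("bar",len(q),np.degrees(np.arctan(-vx/vy)),x0,y0)
    o=(HH[...,0]<18)&(HH[...,1]>180)&(HH[...,2]>120)&(WW[...,0]>.5)&(WW[...,0]<.58)&(WW[...,1]>.08)&(WW[...,1]<.28)&(WW[...,2]>.17)
    q=WW[o];vx,vy,x0,y0=cv2.fitLine(q[:,:2].astype(np.float32),cv2.DIST_HUBER,0,.001,.001).ravel();print("shield",len(q),np.degrees(np.arctan(-vx/vy)),x0,y0,np.percentile(q[:,1],[1,99]),np.percentile(q[:,2],[2,98]))
E
```

```text
cap 222 (406.9833679199219, -246.17364501953125) 23.734878540039062 [ 0.40711709 -0.24606867  0.121     ]
cap side 97 [ 0.40718749 -0.24532421  0.12002151]
foot 279 (array([ 405.6, -246.3]), array([98.2, 95.1]), 33.08) 0.007556933415498422
top 7.0 154 rail x 0.05258518297597317 tilt -0.769309 strips 0.10707399285266446 -0.10199105994262243 108 107 [-0.11111323  0.11563639]
top 8.0 155 rail x 0.05256750230032822 tilt 0.0069369674 strips 0.10726015898236811 -0.10201035982439878 106 110 [-0.1113794   0.11548337]
top 9.0 155 rail x 0.05256697299709612 tilt 1.0069381 strips 0.10729683153043737 -0.10177482072177317 102 113 [-0.11177079  0.11522426]
bar 261 8.205152 0.5045066 -0.24423829
shield 166 2.7260556 0.5400081 0.18045673 [0.11411016 0.24859019] [0.20433117 0.21215568]
side 7.0 93 rail x 0.05735438825800936 tilt -0.7448638 strips 0.1079303352757986 -0.10225988890253884 147 74 [-0.11205738  0.12187773]
side 8.0 93 rail x 0.05750934159731762 tilt 0.25513923 strips 0.10818252045958499 -0.1021465393257257 143 74 [-0.11304426  0.12094057]
side 9.0 98 rail x 0.06066341510273874 tilt 1.2892367 strips 0.10816690344225058 -0.10194795109585848 140 77 [-0.11399671  0.12020341]
bar 133 8.135914 0.5052134 -0.24012476
shield 188 3.0614932 0.5433036 0.17788117 [0.11368652 0.24992976] [0.18935901 0.20951715]
```

```bash
cat >> h.py <<'E'
from scipy.spatial.transform import Rotation as Ro
def rel(pos,rpy):
    "tool-frame shift (cm) and rotvec from the present pose to a target"
    from bench import status
    s=status.get_state();A=Ro.from_euler("xyz",s["eef_rot"],degrees=True);B=Ro.from_euler("xyz",rpy,degrees=True)
    print("t",round(s["clock"],2),"shift cm",np.round(A.inv().apply(np.array(pos)-s["tcp_pos"])*100,2),"turn",np.round((A.inv()*B).as_rotvec(),3))
    print("pos",np.round(s["tcp_pos"],4),"rpy",np.round(s["eef_rot"],2),"F",np.round(s["wrist_force"],1),"M",np.round(s["ft_torque"],2),"gap",round(s["finger_gap"],4),"q",np.round(s["joint_positions"],1))
E
python3 -c "
from h import *
rel([.407,-.246,.2],[180,0,90])"
```

```text
t 0.1 shift cm [-47.35 -61.93   3.13] turn [-1.000e-03  0.000e+00  1.121e+00]
pos [0.2499 0.5176 0.2308] rpy [-1.7994e+02 -1.0000e-02  1.5423e+02] F [ 0.9 -0.5 -0.5] M [-0.05  0.02 -0.01] gap 0.0849 q [56.6  8.6 82.4 -0.  89.  -7.7]
```

Call:
play_rows --steps '[[[-2.4,-3.1,0,0,0,0,8.5],[-2.4,-3.1,0,0,0,0,8.5],[-2.4,-3.1,0,0,0,0,8.5],[-2.4,-3.1,0,0,0,0,8.5],[-2.4,-3.1,0,0,0,0,8.5],[-2.4,-3.1,0,0,0,0,8.5],[-2.4,-3.1,0,0,0,0,8.5],[-2.4,-3.1,0,0,0,0,8.5],[-2.4,-3.1,0,0,0,0,8.5],[-2.4,-3.1,0,0,0,0,8.5]]]'

```text
clock: 1.1
tcp_pos: [0.3312, 0.1328, 0.2313]
eef_rot: [180.0, 0.0, 154.2]
wrist_force: [1.8, 0.7, -0.3]
finger_gap: 0.0849
finger_force: 0.0
```

Call:
play_rows --steps '[[[-2.3,-3.1,0,0,0,0,8.5],[-2.4,-3.1,0,0,0,0,8.5],[-2.3,-3.1,0,0,0,0,8.5],[-2.4,-3.1,0,0,0,0,8.5],[-2.3,-3.1,0,0,0,0,8.5],[-2.4,-3.1,0,0,0,0,8.5],[-2.3,-3.1,0,0,0,0,8.5],[-2.4,-3.1,0,0,0,0,8.5],[-2.3,-3.1,0,0,0,0,8.5],[-2.4,-3.1,0,0,0,0,8.5]]]'

```text
clock: 2.1
tcp_pos: [0.408, -0.2487, 0.2311]
eef_rot: [180.0, -0.0, 154.2]
wrist_force: [1.0, -0.4, 0.1]
finger_gap: 0.0853
finger_force: 0.0
```

Call:
play_rows --steps '[[[0,0,0.3,0,0,0.14,8.5],[0,0,0.3,0,0,0.14,8.5],[0,0,0.3,0,0,0.14,8.5],[0,0,0.3,0,0,0.14,8.5],[0,0,0.3,0,0,0.14,8.5],[0,0,0.3,0,0,0.14,8.5],[0,0,0.3,0,0,0.14,8.5],[0,0,0.3,0,0,0.14,8.5],[0,0,0,0,0,0,8.5],[0,0,0,0,0,0,8.5]]]'

```text
clock: 3.1
tcp_pos: [0.4082, -0.2471, 0.2073]
eef_rot: [-180.0, -0.0, 90.3]
wrist_force: [0.4, -1.0, -0.4]
finger_gap: 0.0848
finger_force: 0.0
```

```bash
python3 - <<'E'
from h import *
rel([.407,-.246,.15],[180,0,90])
f=grab("wrist","w1");W=world(f);Z=W[...,2]
cv2.imwrite("pics/w1.png",f["image"][:,:,::-1])
m=(Z>.114)&(Z<.128)&(np.hypot(W[...,0]-.407,W[...,1]+.246)<.045);p=ray(f,pix(m),.121)
print(m.sum(),p.mean(0),cv2.minEnclosingCircle(p[:,:2].astype(np.float32)*1000))
E
```

```text
t 3.1 shift cm [ 0.11 -0.11  5.73] turn [-0.    -0.     0.005]
pos [ 0.4082 -0.2471  0.2073] rpy [-179.98   -0.     90.31] F [ 0.4 -1.  -0.4] M [-0.    0.03  0.  ] gap 0.0848 q [-40.4  -2.6  96.9  -0.   85.7 -40.8]
2984 [ 0.40610119 -0.24614791  0.121     ] ((406.0270080566406, -246.4952850341797), 24.29174041748047)
```

View pics/w1.png

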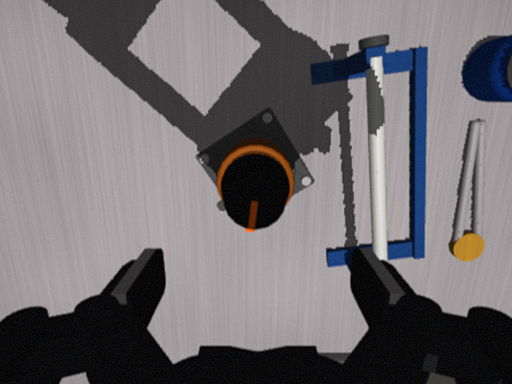

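The wrist view has the cap centred at about (257, 187), its line pointing to (250, 230), and the guard in full view at (310–425, 50–265).

Call:
play_rows --steps '[[[0.08,-0.2,1.0,0,0,0,8.5],[0,0,2.0,0,0,0,8.5],[0,0,2.0,0,0,0,8.5],[0,0,2.0,0,0,0,8.5],[0,0,2.0,0,0,0,8.5],[0,0,1.4,0,0,0,8.5],[0,0,0.9,0,0,0,8.5],[0,0,0.5,0,0,0,8.5],[0,0,0,0,0,0,8.5]]]'

```text
clock: 4.05
tcp_pos: [0.406, -0.2462, 0.089]
eef_rot: [-180.0, -0.0, 90.1]
wrist_force: [0.5, -1.0, 0.3]
finger_gap: 0.0852
finger_force: 0.0
```

Call:
play_rows --newtons 30 --steps '[[[0,0,0,0,0,0,4.5],[0,0,0,0,0,0,4.5],[0,0,0,0,0,0,4.5],[0,0,0,0,0,0,4.5],[0,0,0,0,0,0,4.5],[0,0,0,0,0,0,4.5],[0,0,0,0,0,0,4.5],[0,0,0,0,0,0,4.5]]]'

```text
clock: 4.85
tcp_pos: [0.4059, -0.2465, 0.09]
eef_rot: [-180.0, 0.0, 90.1]
wrist_force: [-6.9, 1.5, 7.7]
finger_gap: 0.0473
finger_force: 29.9
```

```bash
python3 - <<'E'
from h import *
rel([.4062,-.2463,.089],[180,0,90])
f=load("w1");W=world(f);H=hsv(f);R=np.array
b=(H[...,0]>100)&(H[...,0]<125)&(H[...,1]>120)&(W[...,0]<.62)&(W[...,1]>-.37)&(W[...,1]<-.1)&(W[...,2]<.03)
for yaw in (8.1,):
    a=np.radians(yaw);M=R([[np.cos(a),-np.sin(a)],[np.sin(a),np.cos(a)]]);o=[.5761,-.2359]
    p=ray(f,pix(b),.014);G=(p[:,:2]-o)@M; rail=G[(np.abs(G[:,1])<.085)&(G[:,0]>-.02)&(G[:,0]<.03)]
    vx,vy,x0,y0=cv2.fitLine(rail.astype(np.float32),cv2.DIST_HUBER,0,.001,.001).ravel();print("rail",len(rail),x0,y0,np.degrees(np.arctan(vx/vy)),np.percentile(rail[:,0],[3,97]))
    p=ray(f,pix(b),.008);G=(p[:,:2]-o)@M;m=(G[:,0]>-.06)&(G[:,0]<-.01);
    for s in (1,-1):
        q=G[m&(G[:,1]*s>.085)];print("strip",len(q),np.percentile(q[:,1],[3,50,97]))
m=(np.abs(W[...,2]-.1115)<.006)&(W[...,0]>.46)&(W[...,0]<.55)&(W[...,1]<-.17)&(W[...,1]>-.34)&(H[...,1]<60)
q=ray(f,pix(m),.1076);vx,vy,x0,y0=cv2.fitLine(q[:,:2].astype(np.float32),cv2.DIST_HUBER,0,.001,.001).ravel();print("bar",len(q),np.degrees(np.arctan(-vx/vy)),(R([[x0,y0]])-o)@M)
c=(H[...,0]<18)&(H[...,1]>180)&(W[...,2]>.117)&(np.hypot(W[...,0]-.4062,W[...,1]+.2463)<.035);q=ray(f,pix(c),.121)[:,:2]-[.4062,-.2463];d=q.mean(0);print("line",np.degrees(np.arctan2(d[1],d[0]))%360)
E
```

```text
t 4.85 shift cm [0.02 0.03 0.1 ] turn [-0.     0.001  0.001]
pos [ 0.4059 -0.2465  0.09  ] rpy [-1.7998e+02  4.0000e-02  9.0060e+01] F [-6.9  1.5  7.7] M [ 0.15  0.92 -0.02] gap 0.0473 q [-40.5   2.1 106.4  -0.   71.5 -40.6]
rail 2356 0.0032925806 0.0062086014 -0.10260742 [-0.00450442  0.01080549]
strip 385 [0.09290097 0.1004427  0.11097351]
strip 289 [-0.11665755 -0.1045987  -0.0955809 ]
bar 2661 8.432412 [[-0.07249207  0.01545705]]
line 266.184946988653
```

Call:
play_rows --steps '[[[0,0,0,0,0,0.1,4.5],[0,0,0,0,0,0.1,4.5],[0,0,0,0,0,0.1,4.5],[0,0,0,0,0,0.1,4.5],[0,0,0,0,0,0.1,4.5],[0,0,0,0,0,0.1,4.5],[0,0,0,0,0,0.1,4.5],[0,0,0,0,0,0.05,4.5],[0,0,0,0,0,0.05,4.5]]]'

```text
clock: 5.75
tcp_pos: [0.4068, -0.2469, 0.0901]
eef_rot: [179.9, -0.0, 44.1]
wrist_force: [3.0, -3.9, 1.9]
finger_gap: 0.0471
finger_force: 30.7
```

```bash
python3 -c "
from h import *
rel([.4062,-.2463,.089],[180,0,35])"
```

```text
t 5.75 shift cm [ 0.   -0.09  0.11] turn [ 0.002 -0.     0.159]
pos [ 0.4068 -0.2469  0.0901] rpy [179.86  -0.    44.1 ] F [ 3.  -3.9  1.9] M [-0.74 -0.6   0.1 ] gap 0.0471 q [-40.5   2.1 106.4  -0.   71.4   5.4]
```

Call:
play_rows --steps '[[[0,0,0,0,0,0.03,4.5],[0,0,0,0,0,0.03,4.5],[0,0,0,0,0,0.03,4.5],[0,0,0,0,0,0.03,4.5],[0,0,0,0,0,0.03,4.5],[0,0,0,0,0,0.02,4.5],[0,0,0,0,0,0,4.5]]]'

```text
clock: 6.45
tcp_pos: [0.4073, -0.2468, 0.0902]
eef_rot: [179.8, -0.1, 34.5]
wrist_force: [7.8, -1.5, -0.4]
finger_gap: 0.0468
finger_force: 31.0
```

```bash
python3 -c "
from h import *
rel([.4062,-.2463,.089],[180,0,35])"
```

```text
t 6.45 shift cm [-0.07 -0.1   0.12] turn [ 0.003 -0.001 -0.009]
pos [ 0.4073 -0.2468  0.0902] rpy [ 1.7983e+02 -8.0000e-02  3.4490e+01] F [ 7.8 -1.5 -0.4] M [-0.2  -1.34  0.8 ] gap 0.0468 q [-40.5   2.1 106.4   0.   71.3  15. ]
```

Moment has risen to 0.8 N m, so the cap is at its stop. Next I release, rise and check.

Call:
play_rows --steps '[[[0,0,0,0,0,0,8.5],[0,0,0,0,0,0,8.5],[0,0,0,0,0,0,8.5],[0,0,0,0,0,0,8.5],[0,0,0,0,0,0,8.5],[0,0,-2,0,0,0,8.5],[0,0,-3,0,0,0,8.5],[0,0,-4,0,0,0,8.5],[0,0,-4,0,0,0,8.5],[0,0,-4,0,0,0,8.5]]]'

```text
clock: 7.45
tcp_pos: [0.4059, -0.246, 0.261]
eef_rot: [180.0, 0.0, 34.5]
wrist_force: [1.0, 0.2, 0.0]
finger_gap: 0.085
finger_force: 0.0
```

```bash
python3 - <<'E'
from h import *
f=grab("wrist","w2");W=world(f);H=hsv(f)
c=(H[...,0]<18)&(H[...,1]>180)&(W[...,2]>.117)&(np.hypot(W[...,0]-.4062,W[...,1]+.2463)<.035);q=ray(f,pix(c),.121)[:,:2]-[.4062,-.2463];d=q.mean(0);print("line",c.sum(),np.degrees(np.arctan2(d[1],d[0]))%360)
cv2.imwrite("pics/w2.png",f["image"][:,:,::-1])
rel([.54,.181,.36],[180,0,92.7])
E
```

```text
line 368 217.08583049186498
t 7.5 shift cm [ 35.2  -27.69  -9.39] turn [ 0.008  0.002 -1.016]
pos [ 0.4071 -0.2471  0.2676] rpy [ 1.7957e+02 -1.1000e-01  3.4480e+01] F [-1.8  0.5  7.5] M [0.05 0.06 0.  ] gap 0.0853 q [-40.5  -4.2  91.5  -0.   92.3  15. ]
```

View pics/w2.png

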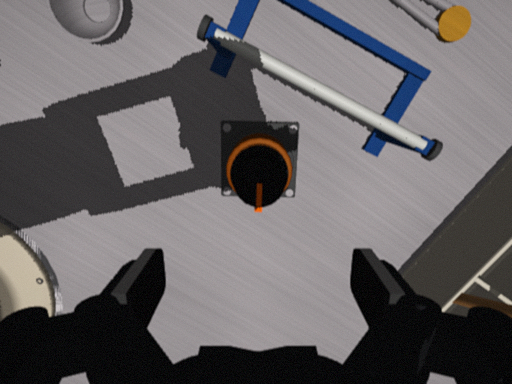

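The wrist view has the line at (260, 183)–(259, 212), square to the foot and over the hidden white block. The cap is shut, so I'm moving to the shield.

Call:
play_rows --steps '[[[3.5,-2.8,0,0,0,0,8.5],[3.5,-2.8,0,0,0,0,8.5],[3.5,-2.8,0,0,0,0,8.5],[3.5,-2.8,0,0,0,0,8.5],[3.5,-2.7,0,0,0,0,8.5],[3.5,-2.8,0,0,0,0,8.5],[3.5,-2.8,0,0,0,0,8.5],[3.5,-2.8,0,0,0,0,8.5],[3.6,-2.7,0,0,0,0,8.5],[3.6,-2.7,0,0,0,0,8.5]]]'

```text
clock: 8.5
tcp_pos: [0.5397, 0.1833, 0.2592]
eef_rot: [180.0, -0.0, 34.5]
wrist_force: [0.5, -0.2, -0.4]
finger_gap: 0.0847
finger_force: 0.0
```

Call:
play_rows --steps '[[[0,0,-1,0,0,-0.127,8.5],[0,0,-1,0,0,-0.127,8.5],[0,0,-1,0,0,-0.127,8.5],[0,0,0,0,0,-0.127,8.5],[0,0,0,0,0,-0.127,8.5],[0,0,0,0,0,-0.127,8.5],[0,0,0,0,0,-0.127,8.5],[0,0,0,0,0,-0.127,8.5],[0,0,0,0,0,0,8.5],[0,0,0,0,0,0,8.5]]]'

```text
clock: 9.5
tcp_pos: [0.5395, 0.1813, 0.2892]
eef_rot: [-180.0, 0.0, 92.5]
wrist_force: [0.1, 0.5, 0.3]
finger_gap: 0.085
finger_force: 0.0
```

```bash
python3 - <<'E'
from h import *
f=grab("wrist","w3");W=world(f);H=hsv(f);Z=W[...,2]
m=(H[...,0]<18)&(H[...,1]>180)&(Z>.2)&(Z<.216)&(W[...,0]>.5)&(W[...,0]<.58);p=ray(f,pix(m),.208);print(m.sum(),rect(p),np.median(Z[m]))
rel([.54,.181,.30],[180,0,92.7])
E
```

```text
2401 (array([540.5, 181.2]), array([  9.9, 139.6]), 2.9) 0.20881269962068832
t 9.55 shift cm [-0.04  0.05 -1.08] turn [-0.     0.    -0.004]
pos [0.5395 0.1813 0.2892] rpy [-1.7999e+02  1.0000e-02  9.2480e+01] F [-0.  -0.1 -0.2] M [-0.01 -0.    0.05] gap 0.0848 q [10.8  7.2 77.3 -0.  95.5  8.3]
```

Call:
play_rows --steps '[[[0,0.1,1.5,0,0,-0.007,8.5],[0,0,2.5,0,0,0,8.5],[0,0,2.5,0,0,0,8.5],[0,0,2.5,0,0,0,7],[0,0,1.7,0,0,0,5],[0,0,1.0,0,0,0,4],[0,0,0,0,0,0,4]]]'

```text
clock: 10.25
tcp_pos: [0.5399, 0.1813, 0.1705]
eef_rot: [-179.9, 0.0, 93.1]
wrist_force: [-0.3, -0.6, -0.0]
finger_gap: 0.0399
finger_force: 0.0
```

Call:
play_rows --newtons 45 --steps '[[[0,0,0,0,0,0,2],[0,0,0,0,0,0,2],[0,0,0,0,0,0,0.7],[0,0,0,0,0,0,0.7],[0,0,0,0,0,0,0.7],[0,0,0,0,0,0,0.7],[0,0,0,0,0,0,0.7],[0,0,0,0,0,0,0.7]]]'

```text
clock: 11.05
tcp_pos: [0.5409, 0.1815, 0.1732]
eef_rot: [179.9, -0.0, 93.1]
wrist_force: [-0.3, 0.1, 6.4]
finger_gap: 0.0095
finger_force: 45.2
```

```bash
python3 - <<'E'
from h import *
rel([.54,.181,.35],[180,0,92.9])
E
```

```text
t 11.05 shift cm [ -0.04  -0.07 -17.68] turn [ 0.002 -0.     0.003]
pos [0.5409 0.1815 0.1732] rpy [ 1.7991e+02 -1.0000e-02  9.3090e+01] F [-0.3  0.1  6.4] M [-0.01  0.09 -0.  ] gap 0.0095 q [10.8  9.5 88.1 -0.  82.3  7.7]
```

Call:
play_rows --steps '[[[0,0,-1,0,0,0,0.7],[0,0,-1.5,0,0,0,0.7],[0,0,-2,0,0,0,0.7],[0,0,-2,0,0,0,0.7],[0,0,-2,0,0,0,0.7],[0,0,-2.5,0,0,0,0.7],[0,0,-2.5,0,0,0,0.7],[0,0,-2.5,0,0,0,0.7],[0,0,-2,0,0,0,0.7],[0,0,0,0,0,0,0.7]]]'

```text
clock: 12.05
tcp_pos: [0.5409, 0.1815, 0.356]
eef_rot: [179.7, -0.0, 93.1]
wrist_force: [-0.1, 0.7, -2.5]
finger_gap: 0.0093
finger_force: 44.0
```

```bash
cat >> h.py <<'E'
GO=np.array([.5758,-.237,0]);GY=8.2
def place(th,xf,z,y=0,s=.165):
    "TCP goal: lean th deg, front lower corner at guard x=xf, lowest (back) corner at height z"
    t=np.radians(th);up=np.array([-np.sin(t),0,np.cos(t)]);nx=np.array([np.cos(t),0,np.sin(t)])
    back=np.array([xf-.01*np.cos(t),y,z]);p=back+.005*nx+s*up
    G=Ro.from_euler("z",GY,degrees=True)
    R=np.c_[np.cross(nx,-up),nx,-up]
    return G.apply(p)+GO,(G*Ro.from_matrix(R)).as_euler("xyz",degrees=True)
def go(*a,**k):
    p,r=place(*a,**k);print("goal",np.round(p,4),np.round(r,2));rel(p,r)
E
python3 - <<'E'
from h import *
go(22,-.006,.15)
f=grab("side","s2");W=world(f);H=hsv(f)
m=(H[...,0]<18)&(H[...,1]>150)&(W[...,0]>.5)&(W[...,0]<.58)&(W[...,1]>.08)&(W[...,1]<.28)&(W[...,2]>.17)
q=W[m];print(len(q),np.percentile(q[:,2],[1,50,99]),np.percentile(q[:,1],[1,99]))
E
```

```text
goal [ 0.5041 -0.2473  0.3049] [158.    0.   98.2]
t 12.05 shift cm [-42.62  -6.01   5.06] turn [-0.379  0.017 -0.088]
pos [0.5409 0.1815 0.356 ] rpy [ 1.7973e+02 -3.0000e-02  9.3100e+01] F [-0.1  0.7 -2.5] M [ 0.01 -0.   -0.01] gap 0.0093 q [ 10.8   7.4  69.6  -0.  102.8   7.7]
486 [0.20134646 0.34313477 0.3915749 ] [0.14323749 0.25273792]
```

Call:
play_rows --steps '[[[-2.5,-0.3,0,0,0,0,0.7],[-3.5,-0.5,0,0,0,0,0.7],[-3.5,-0.5,0,0,0,0,0.7],[-3.5,-0.5,0,0,0,0,0.7],[-3.5,-0.5,0,0,0,0,0.7],[-3.5,-0.5,0,0,0,0,0.7],[-3.5,-0.5,0,0,0,0,0.7],[-3.5,-0.5,0,0,0,0,0.7],[-3.5,-0.5,0,0,0,0,0.7],[-3.5,-0.5,0,0,0,0,0.7]]]'

```text
clock: 13.1
tcp_pos: [0.5103, -0.162, 0.3512]
eef_rot: [-179.9, -0.0, 93.1]
wrist_force: [0.8, 0.1, -3.7]
finger_gap: 0.0094
finger_force: 44.0
```

Call:
play_rows --steps '[[[-3.5,-0.5,0,0,0,0,0.7],[-3.0,-0.4,0,0,0,0,0.7],[-2.1,-0.3,0,0,0,0,0.7],[0,0,0,-0.06,0.003,-0.015,0.7],[0,0,0,-0.06,0.003,-0.015,0.7],[0,0,0,-0.06,0.003,-0.015,0.7],[0,0,0,-0.06,0.003,-0.015,0.7],[0,0,0,-0.06,0.003,-0.015,0.7],[0,0,0,-0.06,0.003,-0.013,0.7],[0,0,0,0,0,0,0.7]]]'

```text
clock: 14.1
tcp_pos: [0.5025, -0.2472, 0.3511]
eef_rot: [159.4, -0.2, 98.1]
wrist_force: [-0.4, 0.2, -3.4]
finger_gap: 0.009
finger_force: 44.1
```

```bash
python3 -c "
from h import *
go(22,-.006,.01)"
```

```text
goal [ 0.5041 -0.2473  0.1649] [158.    0.   98.2]
t 14.1 shift cm [-0.1  -6.42 17.48] turn [-0.024 -0.003 -0.002]
pos [ 0.5025 -0.2472  0.3511] rpy [159.36  -0.19  98.15] F [-0.4  0.2 -3.4] M [-0.03  0.45 -0.02] gap 0.009 q [-43.5  -4.7  84.8  16.2  87.  -50.6]
```

Call:
play_rows --steps '[[[0,-0.4,1.0,-0.024,-0.003,0,0.7],[0,-0.8,2.2,0,0,0,0.7],[0,-0.8,2.2,0,0,0,0.7],[0,-0.8,2.2,0,0,0,0.7],[0,-0.8,2.2,0,0,0,0.7],[0,-0.8,2.2,0,0,0,0.7],[0,-0.8,2.2,0,0,0,0.7],[-0.1,-0.6,1.7,0,0,0,0.7],[0,-0.4,1.2,0,0,0,0.7],[0,0,0,0,0,0,0.7]]]'

```text
clock: 15.1
tcp_pos: [0.5096, -0.2467, 0.1685]
eef_rot: [158.2, -0.1, 98.2]
wrist_force: [0.0, -0.1, -2.7]
finger_gap: 0.0094
finger_force: 44.2
```

```bash
python3 - <<'E'
from h import *
go(22,-.006,.0)
f=grab("side","s3");W=world(f)
cv2.imwrite("pics/s3.png",cv2.resize(f["image"][110:230,230:390,::-1],(800,600),interpolation=cv2.INTER_CUBIC))
E
```

```text
goal [ 0.5041 -0.2473  0.1549] [158.    0.   98.2]
t 15.1 shift cm [ 0.01 -1.02  1.06] turn [-0.003 -0.002 -0.001]
pos [ 0.5096 -0.2467  0.1685] rpy [ 1.5816e+02 -1.1000e-01  9.8170e+01] F [ 0.  -0.1 -2.7] M [-0.09  0.44 -0.02] gap 0.0094 q [-43.4  -1.1 102.8  18.7  65.6 -57.5]
```

View pics/s3.png

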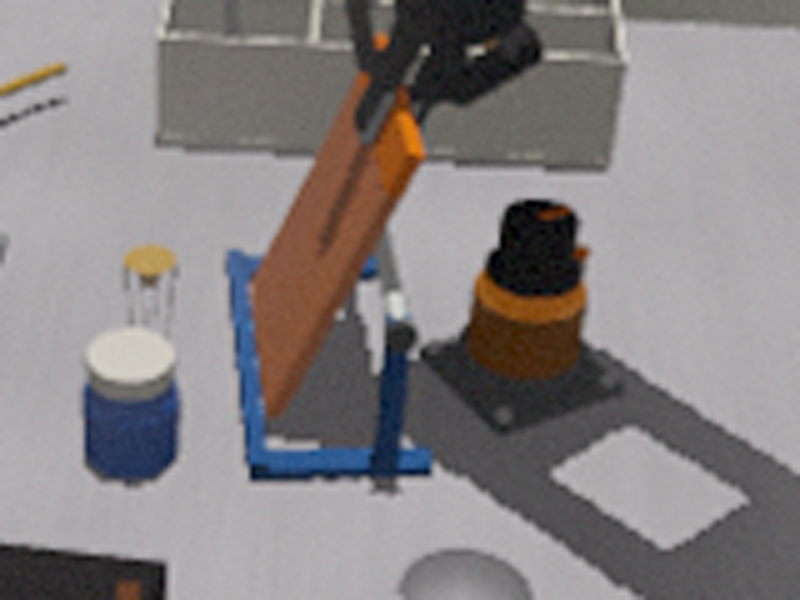

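The side crop has the shield held square above the bench, its foot at about (270, 415) just inside the rail and clear of the bar. Now I ease it down.

Call:
play_rows --steps '[[[0,-0.25,0.1,0,0,0,0.7],[0,-0.25,0.2,0,0,0,0.7],[0,-0.2,0.2,0,0,0,0.7],[0,-0.1,0.2,0,0,0,0.7],[0,-0.1,0.2,0,0,0,0.7],[0,0,0,0,0,0,0.7]]]'

```text
clock: 15.75
tcp_pos: [0.505, -0.2481, 0.1585]
eef_rot: [158.0, 0.0, 98.1]
wrist_force: [-0.4, 0.1, -3.2]
finger_gap: 0.0093
finger_force: 44.1
```

```bash
python3 -c "
from h import *
go(22,-.004,.0)"
```

```text
goal [ 0.5061 -0.247   0.1549] [158.    0.   98.2]
t 15.75 shift cm [ 0.08 -0.03  0.38] turn [ 0.     0.001 -0.001]
pos [ 0.505  -0.2481  0.1585] rpy [1.580e+02 2.000e-02 9.815e+01] F [-0.4  0.1 -3.2] M [-0.05  0.45 -0.04] gap 0.0093 q [-44.   -1.1 104.1  19.1  64.4 -58.5]
```

Call:
play_rows --steps '[[[0.08,0,0.1,0,0,0,0.7],[0,0,0.1,0,0,0,0.7],[0,0,0.1,0,0,0,0.7],[0,0,0.1,0,0,0,0.7],[0,0,0,0,0,0,0.7]]]'

```text
clock: 16.25
tcp_pos: [0.5066, -0.2471, 0.1552]
eef_rot: [158.0, 0.0, 98.2]
wrist_force: [-0.9, 0.3, -1.2]
finger_gap: 0.0098
finger_force: 44.5
```

```bash
python3 -c "
from h import *
go(22,-.004,.0)"
```

```text
goal [ 0.5061 -0.247   0.1549] [158.    0.   98.2]
t 16.25 shift cm [ 0.02 -0.06  0.02] turn [ 0.     0.001 -0.   ]
pos [ 0.5066 -0.2471  0.1552] rpy [1.5798e+02 4.0000e-02 9.8160e+01] F [-0.9  0.3 -1.2] M [-0.05  0.5   0.  ] gap 0.0098 q [-43.8  -0.9 104.3  19.2  63.9 -58.5]
```

Call:
play_rows --steps '[[[0,0.1,0.04,0,0,0,0.7],[0,0.1,0.04,0,0,0,0.7],[0,0.1,0.04,0,0,0,0.7],[0,0,0,0,0,0,0.7]]]'

```text
clock: 16.65
tcp_pos: [0.5099, -0.2467, 0.1551]
eef_rot: [158.0, 0.0, 98.2]
wrist_force: [0.1, -0.2, -2.2]
finger_gap: 0.0097
finger_force: 44.4
```

```bash
python3 -c "
from h import *
go(28,0,.0)"
```

```text
goal [ 0.4948 -0.2487  0.148 ] [152.    0.   98.2]
t 16.65 shift cm [ 0.02 -1.68  0.09] turn [-0.104  0.001 -0.   ]
pos [ 0.5099 -0.2467  0.1551] rpy [1.5798e+02 4.0000e-02 9.8160e+01] F [ 0.1 -0.2 -2.2] M [-0.17  0.45 -0.06] gap 0.0097 q [-43.4  -0.6 104.   19.1  63.8 -58.1]
```

Call:
play_rows --steps '[[[0,0.1,0.06,0,0,0,0.7],[0,0.1,0.06,0,0,0,0.7],[0,0,0,0,0,0,0.7]]]'

```text
clock: 16.95
tcp_pos: [0.5119, -0.2465, 0.1555]
eef_rot: [158.0, 0.1, 98.2]
wrist_force: [-10.4, 2.6, 11.5]
finger_gap: 0.0094
finger_force: 47.2
```

Call:
play_rows --steps '[[[0,0.1,0.06,0,0,0,0.7],[0,0.1,0.06,0,0,0,0.7],[0,0,0,0,0,0,0.7]]]'

```text
clock: 17.25
tcp_pos: [0.5142, -0.2464, 0.1563]
eef_rot: [158.0, 0.1, 98.2]
wrist_force: [-21.8, 2.7, 26.6]
finger_gap: 0.0097
finger_force: 56.7
```

```bash
python3 - <<'E'
from h import *
go(28,0,.0)
E
```

```text
goal [ 0.4948 -0.2487  0.148 ] [152.    0.   98.2]
t 17.25 shift cm [ 0.06 -2.12  0.03] turn [-0.104  0.002  0.001]
pos [ 0.5142 -0.2464  0.1563] rpy [1.5797e+02 1.4000e-01 9.8180e+01] F [-21.8   2.7  26.6] M [0.55 3.33 0.25] gap 0.0097 q [-43.   -0.3 103.5  18.9  63.7 -57.7]
```

Call:
play_rows --steps '[[[0,-0.1,-0.1,0,0,0,0.7],[0,-0.1,-0.05,0,0,0,0.7],[0,0,0,0,0,0,0.7]]]'

```text
clock: 17.55
tcp_pos: [0.5116, -0.2465, 0.1555]
eef_rot: [158.0, 0.1, 98.2]
wrist_force: [-7.5, 1.3, 6.8]
finger_gap: 0.0094
finger_force: 46.2
```

```bash
python3 - <<'E'
from h import *
go(22,0,.0)
go(28,0,.0)
go(26,0,.001)
E
```

```text
goal [ 0.51   -0.2465  0.1549] [158.    0.   98.2]
t 17.55 shift cm [ 0.03 -0.17 -0.  ] turn [ 0.     0.001 -0.   ]
pos [ 0.5116 -0.2465  0.1555] rpy [1.580e+02 7.000e-02 9.815e+01] F [-7.5  1.3  6.8] M [-0.05  1.64 -0.02] gap 0.0094 q [-43.3  -0.5 103.8  19.   63.8 -57.9]
goal [ 0.4948 -0.2487  0.148 ] [152.    0.   98.2]
t 17.55 shift cm [ 0.03 -1.86  0.05] turn [-0.105  0.001 -0.   ]
pos [ 0.5116 -0.2465  0.1555] rpy [1.580e+02 7.000e-02 9.815e+01] F [-7.5  1.3  6.8] M [-0.05  1.64 -0.02] gap 0.0094 q [-43.3  -0.5 103.8  19.   63.8 -57.9]
goal [ 0.4998 -0.248   0.1515] [154.    0.   98.2]
t 17.55 shift cm [ 0.03 -1.26 -0.08] turn [-0.07   0.001 -0.   ]
pos [ 0.5116 -0.2465  0.1555] rpy [1.580e+02 7.000e-02 9.815e+01] F [-7.5  1.3  6.8] M [-0.05  1.64 -0.02] gap 0.0094 q [-43.3  -0.5 103.8  19.   63.8 -57.9]
```

Call:
play_rows --steps '[[[0,-0.28,-0.03,-0.0175,0,0,0.7],[0,-0.28,0,-0.0175,0,0,0.7],[0,-0.28,0,-0.0175,0,0,0.7],[0,-0.28,0.01,-0.0175,0,0,0.7],[0,-0.28,0.01,-0.0175,0,0,0.7],[0,0,0,0,0,0,0.7]]]'

```text
clock: 18.15
tcp_pos: [0.4986, -0.2486, 0.15]
eef_rot: [152.9, 0.1, 98.1]
wrist_force: [-10.3, 0.8, 8.8]
finger_gap: 0.0092
finger_force: 46.9
```

```bash
python3 - <<'E'
from h import *
go(28,.001,.0)
E
```

```text
goal [ 0.4957 -0.2485  0.148 ] [152.    0.   98.2]
t 18.15 shift cm [ 0.04 -0.34  0.04] turn [-0.016  0.002 -0.   ]
pos [ 0.4986 -0.2486  0.15  ] rpy [1.5292e+02 9.0000e-02 9.8130e+01] F [-10.3   0.8   8.8] M [0.14 1.77 0.14] gap 0.0092 q [-47.2  -3.1 108.4  25.3  60.9 -65.2]
```

Now the last degree and a hair more, watching for bar contact.

Call:
play_rows --steps '[[[0,-0.17,0,-0.008,0,0,0.7],[0,-0.17,0,-0.008,0,0,0.7],[0,0,0,0,0,0,0.7]]]'

```text
clock: 18.45
tcp_pos: [0.4959, -0.2489, 0.1486]
eef_rot: [152.0, 0.1, 98.1]
wrist_force: [-11.2, 1.9, 11.4]
finger_gap: 0.0096
finger_force: 47.2
```

```bash
python3 - <<'E'
from h import *
go(28,.001,.0)
f=grab("side","s4")
cv2.imwrite("pics/s4.png",cv2.resize(f["image"][110:230,230:390,::-1],(800,600),interpolation=cv2.INTER_CUBIC))
E
```

```text
goal [ 0.4957 -0.2485  0.148 ] [152.    0.   98.2]
t 18.45 shift cm [ 0.04 -0.04  0.04] turn [-0.     0.002 -0.   ]
pos [ 0.4959 -0.2489  0.1486] rpy [1.520e+02 1.000e-01 9.814e+01] F [-11.2   1.9  11.4] M [0.27 1.53 0.14] gap 0.0096 q [-48.   -3.5 109.3  26.6  60.4 -66.7]
```

View pics/s4.png

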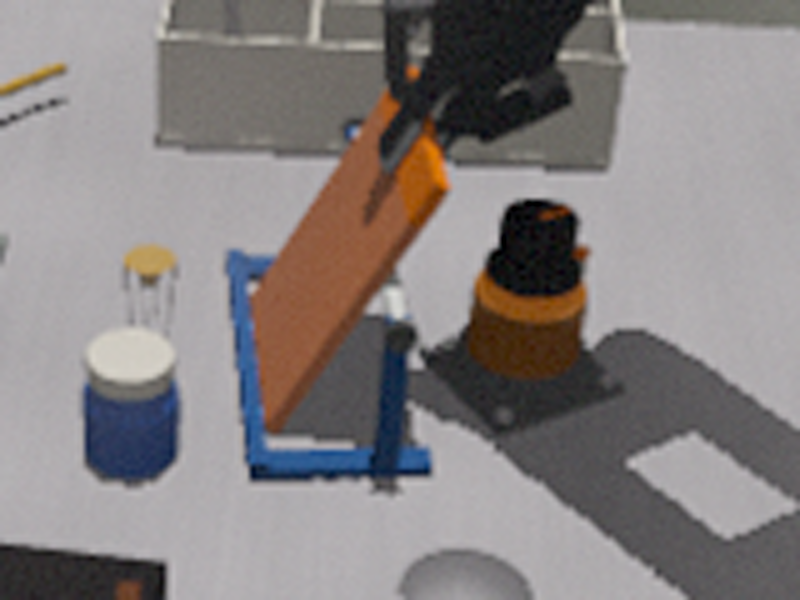

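The crop shows the foot at the rail at about (268, 425) and the back face at or very near the bar at about (380, 290). I'm nudging it back until the bar pushes.

Call:
play_rows --steps '[[[0.03,-0.15,0,-0.008,0.001,0,0.7],[0,0,0,0,0,0,0.7]]]'

```text
clock: 18.7
tcp_pos: [0.495, -0.2489, 0.1481]
eef_rot: [151.5, 0.1, 98.2]
wrist_force: [-5.5, 1.0, 9.8]
finger_gap: 0.0092
finger_force: 46.7
```

Call:
play_rows --steps '[[[0,-0.15,0,-0.008,0,0,0.7],[0,0,0,0,0,0,0.7]]]'

```text
clock: 18.9
tcp_pos: [0.4949, -0.2489, 0.1482]
eef_rot: [150.9, 0.1, 98.1]
wrist_force: [16.0, 3.2, 7.2]
finger_gap: 0.0095
finger_force: 49.8
```

```bash
python3 - <<'E'
from h import *
go(28,.001,.0)
E
```

```text
goal [ 0.4957 -0.2485  0.148 ] [152.    0.   98.2]
t 18.9 shift cm [0.03 0.07 0.05] turn [ 0.02   0.002 -0.   ]
pos [ 0.4949 -0.2489  0.1482] rpy [1.5088e+02 8.0000e-02 9.8150e+01] F [16.   3.2  7.2] M [ 0.28 -1.05  0.02] gap 0.0095 q [-48.8  -3.9 110.1  28.   60.  -68.2]
```

The bar is now bearing (Fx −5.5 → +16). I'll relax half a step, lower the grip force, then open slowly and back out along the shield.

Call:
play_rows --newtons 20 --steps '[[[0,0.08,0,0.005,0,0,0.7],[0,0,0,0,0,0,0.8],[0,0,0,0,0,0,0.9],[0,0,0,0,0,0,1.0],[0,0,0,0,0,0,1.2],[0,0,0,0,0,0,1.5],[0,0,0,0,0,0,2.0],[0,0,0,0,0,0,2.5],[0,0,0,0,0,0,3.0],[0,0,0,0,0,0,3.0]]]'

```text
clock: 19.9
tcp_pos: [0.4942, -0.2486, 0.1468]
eef_rot: [151.4, -0.0, 98.2]
wrist_force: [0.1, 0.1, 0.7]
finger_gap: 0.03
finger_force: 0.0
```

```bash
python3 - <<'E'
from h import *
go(28,.001,.0)
E
```

```text
goal [ 0.4957 -0.2485  0.148 ] [152.    0.   98.2]
t 19.9 shift cm [-0.02  0.19 -0.03] turn [ 0.01 -0.   -0.  ]
pos [ 0.4942 -0.2486  0.1468] rpy [ 1.5142e+02 -2.0000e-02  9.8180e+01] F [0.1 0.1 0.7] M [ 0.01  0.2  -0.09] gap 0.03 q [-48.5  -3.7 109.9  27.4  60.2 -67.7]
```

Forces are back to zero, so I'm backing out along the tool axis.

Call:
play_rows --steps '[[[0,0,-0.5,0,0,0,3],[0,0,-1,0,0,0,3],[0,0,-1.5,0,0,0,3],[0,0,-2,0,0,0,3],[0,0,-2.5,0,0,0,3],[0,0,-2.5,0,0,0,3],[0,0,-3,0,0,0,3],[0,0,-3,0,0,0,3],[0,0,-3,0,0,0,3],[0,0,0,0,0,0,3]]]'

```text
clock: 20.9
tcp_pos: [0.4034, -0.2624, 0.318]
eef_rot: [151.3, 0.3, 98.1]
wrist_force: [-0.3, 0.1, 0.2]
finger_gap: 0.0301
finger_force: 0.0
```

```bash
python3 - <<'E'
from h import *
a=np.radians(GY);M=np.array([[np.cos(a),-np.sin(a)],[np.sin(a),np.cos(a)]])
for n in("side","wrist","top"):
    f=grab(n,n+"5");W=world(f);H=hsv(f)
    G=W.copy();G[...,:2]=(W[...,:2]-GO[:2])@M
    c=(H[...,0]<18)&(H[...,1]>100)&(np.abs(G[...,1])<.09)&(G[...,0]>-.13)&(G[...,0]<.02)&(G[...,2]>.012)&(G[...,2]<.2)
    q=G[c]
    if len(q)<50: print(n,len(q));continue
    # face plane fit on the copper part
    cu=q[q[:,2]<.14]; A=np.c_[cu[:,1],cu[:,2],np.ones(len(cu))];k=None
    for _ in range(5):
        r=np.abs(A@k-cu[:,0]) if k is not None else np.zeros(len(cu)); w=r<.006; k=np.linalg.lstsq(A[w],cu[w,0],rcond=None)[0]
    lean=np.degrees(np.arctan(-k[1]));ct=np.cos(np.radians(lean))
    print(n,len(q),"lean",lean,"yaw err",np.degrees(np.arctan(-k[0])),"face x at z=.005",k[1]*.005+k[2],"y ext low/high",np.percentile(q[:,1],[1,99]),np.percentile(q[q[:,2]>.15][:,1],[2,98]) if (q[:,2]>.15).any() else "", "z max",q[:,2].max())
f=load("side5");g=f["image"]
t=load("top5")["image"][180:300,270:400]
cv2.imwrite("pics/end.png",np.hstack([cv2.resize(g[110:230,230:390,::-1],(400,300)),cv2.resize(t[:,:,::-1],(400,300))]))
rel([0,0,0],[0,0,0])
E
```

```text
side 1186 lean 28.01947638852571 yaw err 0.4803323704347703 face x at z=.005 0.0006061594579203143 y ext low/high [-0.06888049  0.07138823] [-0.06673044  0.0699322 ] z max 0.18168418663473482
wrist 1620 lean 35.39034158661494 yaw err 3.7778267919094626 face x at z=.005 0.01138528516828907 y ext low/high [-0.06900918  0.0689752 ] [-0.06740536  0.06735404] z max 0.1836832218659169
top 1734 lean 28.082768641223996 yaw err 0.011810201810873482 face x at z=.005 0.0005732673819436049 y ext low/high [-0.06670134  0.06974936] [-0.06575417  0.06917364] z max 0.18519760569173546
t 21.05 shift cm [ 31.61 -46.87  10.18] turn [-1.812 -2.09  -0.532]
pos [ 0.4041 -0.2615  0.3135] rpy [ 1.5143e+02 -1.0000e-02  9.8150e+01] F [ 0.2  0.  -1.2] M [-0.01  0.23  0.04] gap 0.03 q [-60.1 -16.2 100.7  26.5  84.7 -68.2]
```

View pics/end.png

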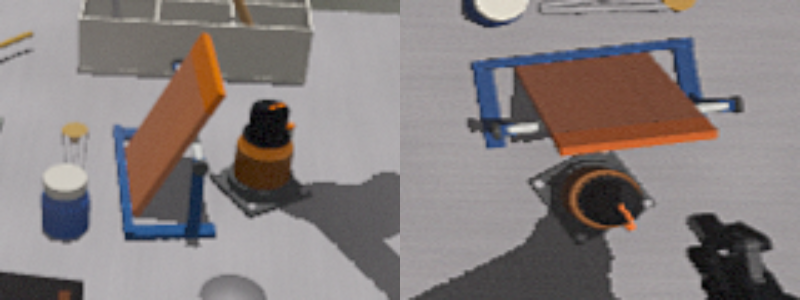

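The shield leans at 28.0° (top and side views), square within 0.5° and centred within 2 mm, its foot at the rail. The cap line sits over the block and the gripper is clear, so I'm handing in.

```bash
python3 -c "
from bench import order
print(order.close_job())"
```

```text
the job is handed in; nothing more can be done
None
```

The job is handed in, but no verdict came back: the jar's cap is screwed to its stop, and the shield leans at about 28° on the crossbar, foot at the toe rail, square and centred within about 2 mm, with the gripper clear.

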